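Square a spares carton into the measuring corner and close the gauge on it

ROBOT

A 6-joint arm with a two-finger parallel gripper is mounted at the origin on the work surface. World frame = base frame: x ahead of the robot, y to its left, z up, the work surface at z = 0. Lengths are in mm, angles in rad, forces in N, time in s.
With the tool pointing down it reaches from about 350 to 775 mm from the base axis. Payload 7.3 kg.
Tool frame: the origin (TCP) lies midway between the tips of the shut fingers; the grasp point (between the pads) lies 19 mm behind it; x points along the fingers, y is the direction in which the jaws open and shut, and the axes are right-handed (so a half turn about x gives the same grasp; the last joint's range is limited). The gripper opens to 92 mm and grips with 3 to 60 N. Pads are 19 mm wide; open, the fingers measure 130 mm over their backs; the gripper's body (75 mm by 190 mm) begins 47 mm behind the grasp point.
Start: joints at [1, 0.342, 1.524, -0, 1.275, -0.146], TCP at [216.361, 478.365, 226.741] pointing down, gripper open.
Joint ranges: [-2.53, 2.53], [-0.77, 2.02], [0.04, 2.7], [-1, 4.14], [0.28, 2.66], [-3.11, 3.11]. Speed limits (rad/s): [2.57, 2.57, 3.14, 3.14, 3.14, 3.14].

INTERFACE

Orientations are given as [roll, pitch, yaw] about the fixed x, y, z axes, in that order (R = Rz(yaw) Ry(pitch) Rx(roll)).
In Python, from plant import bot gives the robot as it stands. The module is installed in compiled form; this text tells all that it offers.
- The arm moves only by the shell command python3 -m handwheel 'ROWS' [OPENING]. ROWS is JSON, a list that holds one entry, the list of rows, each a list of 4 numbers: the shift along the tool's x, y, z in cm, then the turn about the tool's x in rad. A call has 1 to 8 rows; each row shifts and turns the commanded pose from where the row before left it, along the tool's axes as they then stand; what a row does not reach is not made up. A row lasts 1/12 s, in which the tool goes at most 41.7 mm and 7.16 degrees, less where a joint would pass 70% of its speed; a pose out of reach is approached as far as the arm can. A call is refused whole if a number of a shift passes 4.17 or a number of a turn 0.125, either way. A call with a gripper value outside its range is refused whole. OPENING is the opening, from 0 (shut) to 1 (fully open), set as the call begins (- or left out, the last holds). The fingers move at their own pace and stop on an object; the grip force is fixed at half the most. Time passes only in rows, so rows that do not move let the fingers close. It gives the time, the measured TCP pose, the force and the opening at its end, in the units of the state.
- bot.get_obs(): the state, without advancing time (a new reading comes with each control period).
- bot.capture(name): name is "scene" or "top" or "wrist"; returns (picture, depth): 420x560x3 uint8, red, green, blue; 420x560 float32, mm along the optical axis (not along the pixel's ray), 0 where there is no reading.
- bot.camera_model(name): a dict with "fx", "fy", "cx", "cy" (pixels), "position" and "rotation" of the camera in the world. Camera axes: x right, y down, z forward; pixel columns grow to the right and rows downward; lengths in mm; the calibration is good to about 2 mm. A picture is of the moment at which its call begins: read the wrist's pose just before it. camera_model takes no time and is no camera call; for the wrist camera it gives the pose at the moment of the call.
- bot.close_job(): hands the job in, once; it reports no verdict.
Trained networks look in the newest picture that a camera, given by its name, has taken for a name from the list of things; names that differ only in an ending like _2 or _b are one class to them, and where a whole thing is asked for, a point or a joint stands for the part that bears it (a point fixed in the world has none). Each returns a list of dicts, best first, with "conf" (0 to 1); they miss things now and then, are a little off and sometimes report something else, mostly with a low value. They report only what shows in the picture. A call takes as long as a camera call. They do not tell look-alikes from the thing itself.
- bot.find_in(camera, label): "bbox" ([left, top, width, height] in pixels, round what is visible of it).
- bot.spot_point(camera, label): "point" ([column, row] in pixels: a listed point, or the origin of a listed thing).
The state is a dict: "time": time; "joint_positions": joint angles; "dq": joint speeds; "tau": joint torques, N m; "tool_pos": TCP position; "tcp_rot": TCP orientation; "contact_force": force on the tool from outside, world axes, zero at the start; "moment": the same for the moment, N m; "grip_width": finger opening in mm.
Only numpy, scipy, OpenCV 4.12 (cv2) and the standard library are available. Lean on these libraries where they do the work, as an engineer would, in place of code of your own. Each camera call takes 0.05 s, during which the arm holds its last target.

TASK

Measure the carton on the bench: without picking it up, push it along the bench with the fingers into the corner of the metal measuring stop, its long side flush against the long fence and its end flush against the end stop. Then slide the red gauge along the fence until its blade touches the carton's free end. Nothing is lifted or carried, and the spray can, the tape roll and the brass pipe tee are left standing where they are.

Things in the scene. Friction and masses are not known exactly. Their poses are not given: they have to be found in the camera images.
- carton: closed brown cardboard carton, 90 x 120 x 60 mm (own x, y, z), 0.35 to 0.7 kg, loose on the bench; origin at the centre of its underside; its long side runs along its own y; pale tape over the top along its y, orange label on its -x side
- corner: fixed aluminium L-shaped stop, 40 mm high. Origin: inside corner, bench level; x away from the robot. Long fence: face x = 0, 30 mm thick on the +x side, y from +20 to -400 mm. End stop: face y = 0, 20 mm thick on the +y side, x from 0 to -110 mm. The carton belongs at x < 0, y < 0: seated, its centre is at x -45, y -60 mm.
- gauge (a joint): red gauge sliding along the fence: distance in m of its blade's measuring face from the end stop's face (0.120 when closed on the seated carton); range 0 to 0.36, starts at 0.27 to 0.33, grows towards the corner's -y; about 2 N of friction, stays where it is left
- gauge_blade (a point): point on the gauge blade's measuring face (towards the end stop), 40 mm before the fence, 26 mm above the bench. Blade: upright plate 8 mm thick behind this face (towards the corner's -y), standing out 77 mm from the fence, 5 to 47 mm above the bench; push on its outer face. Its slide block on the fence is 36 mm long, 56 mm high, with a 12 mm high black knob on top
- spray_can: bystander: upright can with orange label, 52 mm diameter, 130 mm high; origin at the centre of its underside
- tape_roll: bystander: grey tape roll lying flat, 80 mm outside diameter, 36 mm high; origin at the centre of its underside
- pipe_tee: bystander: upright brass pipe tee, 54 mm diameter foot, 62 mm high, side branch reaching 42 mm along its own x; origin at the centre of its underside
Mind the look-alikes: they are no part of the job. Of the things that look like the carton, take the one that is farthest to the robot's right at the start.

How it is judged:
By the outcome, as a careful person would: the job done as asked, in the order asked, and still so for the second after the job is handed in, with the robot touching nothing.
It also fails if it takes over 64 s, if anything falls off the work surface, if the arm or the gripper's body presses on something with over 40 N, if the wrist force passes 120 N, or if a joint passes its speed limit or range.

## Working session

There is one attempt and no reset: what is moved stays moved. The work goes in short steps, Python scripts to look and compute and a shell command to move; the robot and the scene stay as the last step left them, time stands still between calls to the robot, and variables do not carry over. Pictures are saved under pics/ and viewed, and the job is handed in when it is done.

```bash
mkdir -p pics
cat > h.py <<'E'
import numpy as np, cv2
from plant import bot
def snap(cam,fn):
    im,d=bot.capture(cam); cv2.imwrite('pics/'+fn,im[:,:,::-1]); np.savez('/tmp/'+cam+'.npz',im=im,d=d); return im,d
def world(cam,u,v,z=None,d=None):
    m=bot.camera_model(cam); R=np.array(m['rotation']);p=np.array(m['position'])
    r=R@np.array([(u-m['cx'])/m['fx'],(v-m['cy'])/m['fy'],1])
    if z is not None: return p+r*(z-p[2])/r[2]
    return p+r*d
E
python3 - <<'E'
from h import *
o=bot.get_obs();print(o)
for c in('scene','top'):
    snap(c,c+'0.png')
    m=bot.camera_model(c);print(m)
    for l in('carton','corner','gauge_blade','spray_can','tape_roll','pipe_tee'):
        print(c,l,[(round(q['conf'],2),np.round(q['point']).tolist()) for q in bot.spot_point(c,l)][:4])
E
```

```text
{'time': 0.0, 'joint_positions': array([ 1.00000119e+00,  3.42731819e-01,  1.52497280e+00,  1.47354150e-05,
        1.27537284e+00, -1.45996487e-01]), 'dq': array([ 0.00029992,  0.00097173,  0.00063049, -0.00073649,  0.00090582,
       -0.00144254]), 'tau': array([-1.24036437e-04, -4.31223679e+01, -2.44216937e+01,  7.16327643e-02,
        5.57912013e-02, -8.66563755e-05]), 'tool_pos': array([216.13955669, 478.02918017, 226.05566059]), 'tcp_rot': array([-1.72628248,  1.56931146, -2.15108543]), 'contact_force': array([-0.28076015, -0.55259554,  0.8333538 ]), 'moment': array([ 0.01682048, -0.01572024,  0.00241583]), 'grip_width': 92.13603220460253}
{'fx': 397.28824362560067, 'fy': 397.28824362560067, 'cx': 283.1700498609839, 'cy': 208.2274577454216, 'position': array([1045.10739024,  133.33407938,  868.63976781]), 'rotation': array([-2.59237348, -0.00492891,  1.69577324])}
scene carton [(0.9, [284.0, 205.0]), (0.79, [334.0, 157.0]), (0.6, [324.0, 313.0]), (0.56, [416.0, 181.0])]
scene corner [(0.93, [327.0, 252.0])]
scene gauge_blade [(0.93, [221.0, 204.0])]
scene spray_can [(0.6, [385.0, 218.0])]
scene tape_roll [(0.92, [254.0, 270.0]), (0.17, [222.0, 205.0])]
scene pipe_tee [(0.79, [214.0, 150.0])]
{'fx': 547.0499007564819, 'fy': 547.0499007564819, 'cx': 267.13149120147557, 'cy': 208.67649932672865, 'position': array([ 502.23480897,   60.38359686, 1291.51610568]), 'rotation': array([-3.07289814,  0.02427517, -1.54475851])}
top carton [(0.77, [227.0, 312.0]), (0.7, [230.0, 134.0]), (0.61, [281.0, 247.0]), (0.55, [132.0, 286.0])]
top corner [(0.73, [339.0, 233.0]), (0.57, [227.0, 192.0])]
top gauge_blade [(0.65, [341.0, 233.0])]
top spray_can [(0.76, [171.0, 233.0])]
top tape_roll [(0.65, [300.0, 163.0])]
top pipe_tee [(0.91, [366.0, 312.0])]
```

```bash
sed -i "s/R=np.array(m\['rotation'\])/R=Rotation.from_euler('xyz',m['rotation']).as_matrix()/; s/^import numpy/from scipy.spatial.transform import Rotation\nimport numpy/" h.py
python3 - <<'E'
from h import *
for c,l in(('scene',dict(cartA=(284,205,0),cartB=(334,157,0),cartC=(324,313,0),cartD=(416,181,0),corner=(327,252,0),blade=(221,204,26),can=(385,218,0),roll=(254,270,0),tee=(214,150,0))),('top',dict(a=(227,312,0),b=(230,134,0),c=(281,247,0),d=(132,286,0),corner=(339,233,0),cor2=(227,192,0),bl=(341,233,26),can=(171,233,0),roll=(300,163,0),tee=(366,312,0)))):
    for k,(u,v,z) in l.items(): print(c,k,world(c,u,v,z).round())
E
```

```text
scene cartA [507.  72.   0.]
scene cartB [333. 191.   0.]
scene cartC [775. 195.   0.]
scene cartD [387. 414.   0.]
scene corner [626. 191.   0.]
scene blade [540. -83.  26.]
scene can [513. 330.   0.]
scene roll [694.  25.   0.]
scene tee [ 351. -146.   -0.]
top a [346. 182.   0.]
top b [767. 188.  -0.]
top c [501.  59.   0.]
top d [400. 408.   0.]
top corner [537. -77.   0.]
top cor2 [628. 190.   0.]
top bl [536. -78.  26.]
top can [527. 320.   0.]
top roll [701.  19.   0.]
top tee [ 355. -142.    0.]
```

View pics/scene0.png

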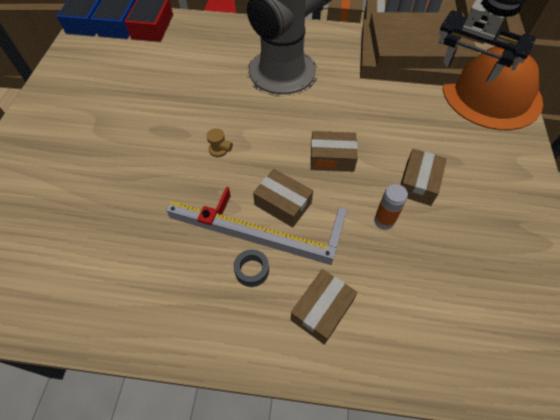

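View pics/top0.png

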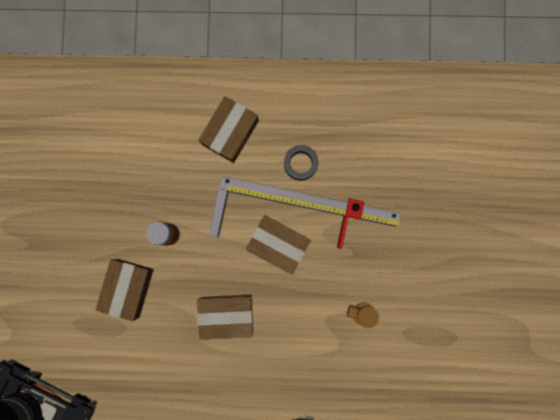

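```bash
cat >> h.py <<'E'
def cloud(cam,im,d,K=None):
    m=K or bot.camera_model(cam); R=Rotation.from_euler('xyz',m['rotation']).as_matrix()
    v,u=np.mgrid[:420,:560]
    P=np.stack([(u-m['cx'])/m['fx']*d,(v-m['cy'])/m['fy']*d,d],-1)@R.T+np.array(m['position'])
    P[d<=0]=np.nan; return P
E
python3 - <<'E'
from h import *
for c in('scene','top'):
    z=np.load('/tmp/'+c+'.npz');P=cloud(c,z['im'],z['d'])
    tb=P[(P[...,0]>420)&(P[...,0]<800)&(abs(P[...,1])<250)];print(c,'table z',np.nanpercentile(tb[:,2],[5,25,50,75]).round(1))
    z0=np.nanmedian(tb[:,2])
    def rect(x0,x1,y0,y1,za,zb,n):
        M=(P[...,0]>x0)&(P[...,0]<x1)&(P[...,1]>y0)&(P[...,1]<y1)&(P[...,2]-z0>za)&(P[...,2]-z0<zb)
        q=P[M];r=cv2.minAreaRect(q[:,:2].astype(np.float32));print(n,len(q),'z',np.median(q[:,2]).round(1),np.round(r[0],1),np.round(r[1],1),round(r[2],1),cv2.boxPoints(r).round().tolist())
    rect(400,600,-20,150,53,70,'carton')
    rect(540,680,-230,240,34,46,'L+')
    rect(440,650,-150,-40,30,62,'gauge')
    rect(660,760,-40,80,28,42,'roll')
    rect(300,420,-210,-90,40,75,'tee')
    rect(440,580,270,400,110,140,'can')
E
```

```text
scene table z [-1.7 -0.   1.4 29.3]
carton 1552 z 60.6 [505.4  69.3] [121.9  92.3] 62.7 [[436.0, 36.0], [518.0, -6.0], [574.0, 102.0], [492.0, 145.0]]
L+ 2416 z 40.6 [610.1   8.6] [139.3 433.9] 0.1 [[540.0, 225.0], [541.0, -208.0], [680.0, -208.0], [679.0, 226.0]]
gauge 729 z 42.6 [ 571.  -101.4] [118.9 104.8] 17.2 [[499.0, -69.0], [530.0, -169.0], [643.0, -134.0], [612.0, -34.0]]
roll 567 z 36.3 [699.   20.5] [77.7 78.6] 2.6 [[658.0, 58.0], [662.0, -21.0], [740.0, -17.0], [736.0, 62.0]]
tee 285 z 61.7 [ 349.8 -126.4] [47.6 60.5] 12.4 [[320.0, -102.0], [333.0, -161.0], [380.0, -151.0], [367.0, -92.0]]
can 429 z 130.0 [525.2 327.4] [48.8 50.6] 42.1 [[490.0, 330.0], [524.0, 292.0], [560.0, 325.0], [526.0, 363.0]]
top table z [-4.2 -1.4  0.8  4.8]
carton 2124 z 59.9 [507.   65.7] [120.9  90.2] 62.9 [[439.0, 32.0], [520.0, -9.0], [575.0, 99.0], [494.0, 140.0]]
L+ 2600 z 39.9 [610.1   5.2] [139.3 432.6] 0.1 [[540.0, 221.0], [541.0, -211.0], [680.0, -211.0], [679.0, 222.0]]
gauge 815 z 43.1 [559.1 -95.5] [114.  108.1] 0.4 [[502.0, -42.0], [503.0, -150.0], [616.0, -149.0], [616.0, -41.0]]
roll 544 z 35.5 [699.3  17.6] [77.8 78.8] 1.7 [[659.0, 56.0], [662.0, -23.0], [739.0, -21.0], [737.0, 58.0]]
tee 442 z 61.0 [ 356.3 -131.3] [62.9 46.4] 54.1 [[319.0, -143.0], [357.0, -170.0], [393.0, -119.0], [356.0, -92.0]]
can 468 z 129.5 [525.2 322.1] [49.6 48.5] 1.2 [[500.0, 346.0], [501.0, 297.0], [551.0, 298.0], [549.0, 347.0]]
```

Run:
```python
from h import *
for c in('scene','top'):
    z=np.load('/tmp/'+c+'.npz');P=cloud(c,z['im'],z['d'])
    im=z['im'].astype(int)
    M=(P[...,2]>34)&(P[...,2]<46)&(P[...,0]>500)&(P[...,0]<670)&(P[...,1]>-240)&(P[...,1]<240)
    q=P[M][:,:2]
    best=None
    # initial axis guess
    for it in range(1):
        th=np.arctan2(268,87) # placeholder
    from scipy.optimize import minimize
    # template fit: IoU-like: points should be within L
    res=[]
    for psi in np.radians(np.arange(-25,-5,0.25)):
        # corner x-axis=(cos,sin)
        ex=np.array([np.cos(psi),np.sin(psi)]);ey=np.array([-np.sin(psi),np.cos(psi)])
        a=q@ex;h,b=np.histogram(a,np.arange(a.min(),a.max()+2,2)); s=np.convolve(h,np.ones(15),'valid');res.append((s.max(),np.degrees(psi),b[s.argmax()]))
    r=max(res);print(c,r)
    psi=np.radians(r[1]);ex=np.array([np.cos(psi),np.sin(psi)]);ey=np.array([-np.sin(psi),np.cos(psi)])
    a=q@ex;b=q@ey
    f=(a>r[2]-3)&(a<r[2]+33)
    # refine: for bins along b lower/upper edge
    lo=[];
    for bb in np.arange(b[f].min()+30,b[f].max()-25,10):
        s=a[f&(abs(b-bb)<5)]
        if len(s)>5: lo.append((bb,s.min(),s.max()))
    lo=np.array(lo);
    sel=(lo[:,2]-lo[:,1]>22)
    print('width',np.median(lo[:,2]-lo[:,1]),'slopes',np.polyfit(lo[sel,0],lo[sel,1],1),np.polyfit(lo[sel,0],lo[sel,2],1), 'mid',np.polyfit(lo[sel,0],lo[sel].mean(1)*0+(lo[sel,1]+lo[sel,2])/2,1))
    print('b range',b[f].min(),b[f].max())
    e=(a<r[2]-15)&(b>b[f].max()-60);print('end stop b',np.percentile(b[e],[1,5,50,95,99]),'a min',a[e].min())
    print('inner corner', 'a',np.median(lo[sel,1:].mean(1))-15,'b',np.median(b[e])-10)
    A=np.median(lo[sel,1:].mean(1))-15;B=np.median(b[e])-10;print('corner xy',A*ex+B*ey)
    red=(im[...,0]>110)&(im[...,1]<60)&(im[...,2]<60)&(abs(P[...,1]+90)<90)&(P[...,2]>30)&(P[...,0]>400)
    g=P[red];ga=g[:,:2]@ex-A;gb=g[:,:2]@ey-B
    bl=ga<-15
    print('blade a',np.percentile(ga[bl],[1,99]),'b',np.percentile(gb[bl],[2,50,98]),'z',np.median(g[bl,2]))
    # carton in corner frame
    Mc=(P[...,2]>53)&(P[...,2]<70)&(P[...,0]>400)&(P[...,0]<600)&(P[...,1]>-20)&(P[...,1]<150)
    rr=cv2.minAreaRect(np.c_[P[Mc][:,:2]@ex-A,P[Mc][:,:2]@ey-B].astype(np.float32));print('carton in corner',rr,cv2.boxPoints(rr).round(1).tolist())
```

```text
scene (np.float64(1907.0), np.float64(-10.5), np.float64(582.8609316235688))
width 29.581512251088725 slopes [7.83796495e-04 5.82945700e+02] [1.62203625e-04 6.12577143e+02] mid [4.73000060e-04 5.97761422e+02]
b range -100.0550575641027 320.61046533833394
end stop b [300.97855005 301.87125428 310.82701498 319.71233855 320.46324637] a min 470.43087945902903
inner corner a 582.88589056433 b 300.8270149791118
corner xy [627.9467816  189.56712224]
blade a [-76.91131867 -16.73041518] b [-283.89089456 -280.10638931 -276.47391413] z 47.362192526760396
carton in corner ((-98.6130142211914, -140.62008666992188), (121.89278411865234, 92.30970764160156), 73.16350555419922) [[-160.39999389648438, -185.60000610351562], [-72.0999984741211, -212.3000030517578], [-36.79999923706055, -95.69999694824219], [-125.0999984741211, -68.9000015258789]]
top (np.float64(2117.0), np.float64(-10.5), np.float64(584.5856189141799))
width 29.644980288774605 slopes [-1.23654525e-03  5.84676481e+02] [1.91792081e-04 6.13990508e+02] mid [-5.22376583e-04  5.99333494e+02]
b range -102.74731148842474 317.87784703245853
end stop b [297.29106736 298.16578697 307.39392271 316.52716569 317.3373096 ] a min 474.5856189141799
inner corner a 584.3072826835635 b 297.3939227089227
corner xy [628.71874101 185.93248927]
blade a [-75.11383591 -15.26366681] b [-281.44651358 -278.11578638 -275.41066656] z 46.60911680469917
carton in corner ((-97.78720092773438, -140.3680419921875), (120.91603088378906, 90.16767120361328), 73.468994140625) [[-158.1999969482422, -185.5], [-71.80000305175781, -211.1999969482422], [-37.400001525878906, -95.19999694824219], [-123.80000305175781, -69.5999984741211]]
```

```bash
cat >> h.py <<'E'
psi=np.radians(-10.5);EX=np.array([np.cos(psi),np.sin(psi),0]);EY=np.array([-np.sin(psi),np.cos(psi),0]);C0=np.array([628.3,187.7,0])
def st():
    o=bot.get_obs();R=Rotation.from_euler('xyz',o['tcp_rot']).as_matrix();p=o['tool_pos']
    d=p-C0;f=o['contact_force']
    print('t',round(o['time'],2),'tcp corner',np.round([d@EX,d@EY,p[2]],1),'world',p.round(1),'F corner',np.round([f@EX,f@EY,f[2]],1),'open',round(o['grip_width'],1),'j',o['joint_positions'].round(2))
    print('tilt',R[:,0].round(3),'tool y ang in corner deg',round(np.degrees(np.arctan2(R[:,1]@EY,R[:,1]@EX)),1))
    return R,p
def go(a,b,z,ang=None):
    "remaining shift in tool axes (cm) as the tool stands; ang=target tool y angle in corner frame"
    R,p=st();t=C0+a*EX+b*EY+np.array([0,0,z]);
    if ang is not None:
        cur=np.degrees(np.arctan2(R[:,1]@EY,R[:,1]@EX));w=(ang-cur+90)%180-90  # world z turn
        rot=Rotation.from_euler('z',w,degrees=True).as_matrix();print('turn about tool x',round(-np.radians(w),3),'after-turn shift cm',((rot@R).T@(t-p)/10).round(2))
    print('shift cm',(R.T@(t-p)/10).round(2))
E
python3 - <<'E'
from h import *
go(-215,-130,150,90)
E
```

```text
t 0.7 tcp corner [-458.   210.7  226.8] world [216.4 478.4 226.8] F corner [0.2 0.4 0.2] open 91.8 j [ 1.    0.34  1.52 -0.    1.28 -0.15]
tilt [ 0.  0. -1.] tool y ang in corner deg 76.2
turn about tool x -0.242 after-turn shift cm [  7.67 -34.07  24.3 ]
shift cm [  7.67 -27.27  31.74]
```

```bash
python3 -m handwheel '[[[0,0,0,-0.121],[0,0,0,-0.121],[0,-2.84,2.02,0],[0,-2.84,2.02,0],[0,-2.84,2.02,0],[0,-2.84,2.02,0],[0,-2.84,2.02,0],[0,-2.84,2.02,0]]]' 0.65
python3 -m handwheel '[[[0,-2.84,2.02,0],[0,-2.84,2.02,0],[0,-2.84,2.02,0],[0,-2.84,2.02,0],[0,-2.84,2.02,0],[0,-2.84,2.02,0],[0,0,0,0]]]'
python3 - <<'E'
from h import *
go(-205,-125,15,90)
E
```

```text
time: 1.37
tool_pos: [304.9, 287.3, 226.9]
tcp_rot: [0.696, 1.57, 0.514]
contact_force: [0.5, -0.0, 0.8]
grip_width: 59.7
time: 1.95
tool_pos: [395.2, 94.7, 227.0]
tcp_rot: [-0.545, 1.568, -0.733]
contact_force: [-0.5, 0.0, 0.7]
grip_width: 59.7
t 1.95 tcp corner [-212.3 -133.9  227. ] world [395.2  94.7 227. ] F corner [-0.5 -0.   0.7] open 59.7 j [ 0.05  0.12  1.82 -0.    1.2  -1.33]
tilt [ 0.002 -0.002 -1.   ] tool y ang in corner deg 89.7
turn about tool x -0.005 after-turn shift cm [21.2   0.92  0.68]
shift cm [21.2   0.93  0.68]
```

```bash
python3 -m handwheel '[[[2,0.93,1.7,0],[4,0,0,0],[4,0,0,0],[4,0,0,0],[4,0,0,0],[2.4,0,0,0],[0.8,0,0,0],[0,0,0,0]]]'
python3 - <<'E'
from h import *
go(-170,-125,15,90)
snap('scene','s1.png')
E
```

```text
time: 2.62
tool_pos: [409.9, 105.5, 13.4]
tcp_rot: [-2.927, 1.567, -3.109]
contact_force: [0.4, -1.0, 0.9]
grip_width: 59.2
t 2.62 tcp corner [-199.7 -120.6   13.4] world [409.9 105.5  13.4] F corner [ 0.6 -0.9  0.9] open 59.2 j [ 0.07  0.49  2.04  0.    0.61 -1.32]
tilt [-0.004 -0.    -1.   ] tool y ang in corner deg 90.0
turn about tool x 0.001 after-turn shift cm [-0.18 -0.44  2.97]
shift cm [-0.18 -0.44  2.97]
```

View pics/s1.png

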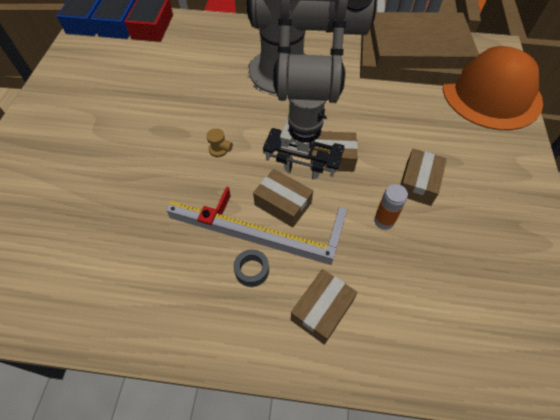

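```bash
python3 -m handwheel '[[[-0.15,-0.2,0.8,0],[0,-0.2,0.8,0],[0,0,0.6,0],[0,0,0.5,0],[0,0,0.5,0],[0,0,0.5,0],[0,0,0.5,0],[0,0,0.5,0]]]'
python3 -m handwheel '[[[0,0,0.5,0],[0,0,0.5,0],[0,0,0.5,0],[0,0,0.5,0],[0,0,0.5,0],[0,0,0.5,0],[0,0,0.2,0],[0,0,0,0]]]'
python3 - <<'E'
from h import *
go(-99.5,-125,15,90)
snap('top','t2.png')
E
```

```text
time: 3.33
tool_pos: [456.2, 92.6, 16.0]
tcp_rot: [-2.948, 1.569, -3.131]
contact_force: [-3.8, -0.9, 0.6]
grip_width: 59.7
time: 4.0
tool_pos: [489.3, 86.9, 16.4]
tcp_rot: [0.253, 1.569, 0.07]
contact_force: [-0.1, -0.7, -0.5]
grip_width: 59.7
t 4.0 tcp corner [-118.3 -124.5   16.4] world [489.3  86.9  16.4] F corner [-0.  -0.8 -0.5] open 59.7 j [ 0.02  0.57  1.85  0.    0.72 -1.37]
tilt [ 0.002  0.    -1.   ] tool y ang in corner deg 90.0
turn about tool x 0.0 after-turn shift cm [ 0.14 -0.05  1.88]
shift cm [ 0.14 -0.05  1.88]
```

View pics/t2.png

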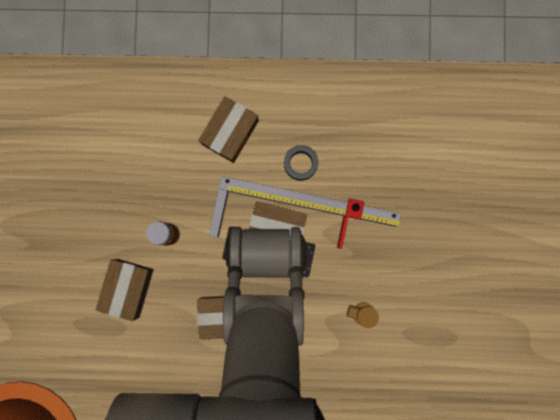

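```bash
python3 -m handwheel '[[[0,0,0.4,0],[0,0,0.4,0],[0,0,0.4,0],[0,0,0.3,0],[0,0,0.2,0],[0,0,0.1,0],[0,0,0.1,0],[0,0,0,0]]]'
python3 - <<'E'
from h import *
go(-99.5,-125,15,90)
E
```

```text
time: 4.72
tool_pos: [504.5, 84.0, 16.2]
tcp_rot: [-3.058, 1.566, 3.042]
contact_force: [-10.8, 2.1, 8.8]
grip_width: 59.7
t 4.72 tcp corner [-102.9 -124.6   16.2] world [504.5  84.   16.2] F corner [-11.    0.1   8.8] open 59.7 j [ 0.01  0.59  1.8   0.    0.76 -1.37]
tilt [-0.005  0.    -1.   ] tool y ang in corner deg 90.0
turn about tool x 0.001 after-turn shift cm [ 0.12 -0.04  0.34]
shift cm [ 0.12 -0.04  0.34]
```

```bash
python3 -m handwheel '[[[0,0,0.15,0],[0,0,0.15,0],[0,0,0.1,0],[0,0,0,0]]]'
python3 - <<'E'
from h import *
go(-99.5,-125,15,90)
snap('scene','s3.png')
E
```

```text
time: 5.05
tool_pos: [504.2, 84.0, 16.2]
tcp_rot: [-3.042, 1.557, 3.059]
contact_force: [-23.7, 4.8, 21.4]
grip_width: 59.7
t 5.05 tcp corner [-103.1 -124.6   16.2] world [504.2  84.   16.2] F corner [-24.2   0.4  21.4] open 59.7 j [ 0.01  0.59  1.79  0.    0.77 -1.38]
tilt [-0.013  0.001 -1.   ] tool y ang in corner deg 90.1
turn about tool x 0.001 after-turn shift cm [ 0.11 -0.04  0.37]
shift cm [ 0.11 -0.04  0.37]
```

View pics/s3.png

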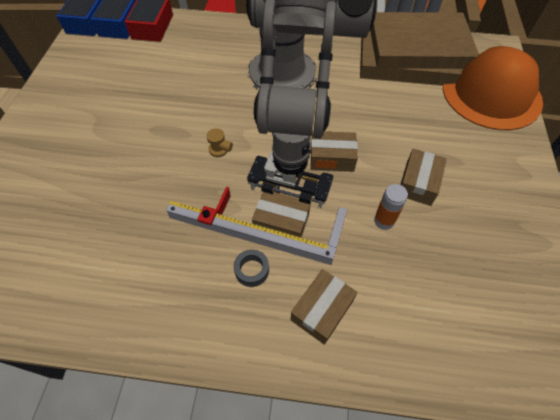

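```bash
python3 -m handwheel '[[[0,0,-0.5,0],[0,0,-2,0],[0,0,-2.5,0],[-4,0,0,0],[-4,0,0,0],[-4,-2,0,0],[0,-4,0,0],[0,-4,0,0]]]' 0.4
python3 - <<'E'
from h import *
go(-48,-236,110,0)
im,d=snap('scene','s4.png')
P=cloud('scene',im,d)
q=P.reshape(-1,3);a=(q-C0)@EX;b=(q-C0)@EY
m=(q[:,2]>54)&(q[:,2]<68)&(a>-130)&(a<10)&(b>-230)&(b<0)
r=cv2.minAreaRect(np.c_[a[m],b[m]].astype(np.float32));print(r,cv2.boxPoints(r).round(1).tolist())
E
```

```text
time: 5.77
tool_pos: [446.1, -5.9, 136.4]
tcp_rot: [-0.004, 1.562, -0.183]
contact_force: [0.7, -0.8, -0.6]
grip_width: 37.0
t 5.77 tcp corner [-143.8 -223.6  136.4] world [446.1  -5.9 136.4] F corner [ 0.8 -0.6 -0.6] open 37.0 j [-0.19  0.3   1.87  0.    0.96 -1.58]
tilt [ 0.009 -0.002 -1.   ] tool y ang in corner deg 90.2
turn about tool x -1.567 after-turn shift cm [ 2.63 -9.58 -1.27]
shift cm [ 2.72 -1.28  9.55]
((-45.9025993347168, -125.91889190673828), (120.62385559082031, 91.68944549560547), 89.59613037109375) [[-92.19999694824219, -185.89999389648438], [-0.5, -186.60000610351562], [0.4000000059604645, -65.9000015258789], [-91.30000305175781, -65.30000305175781]]
```

View pics/s4.png

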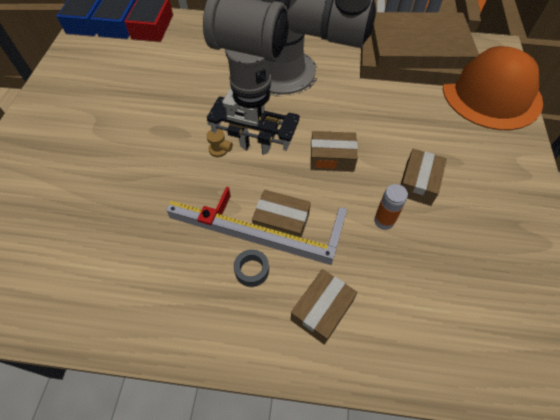

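```bash
python3 -m handwheel '[[[0,0,0,0.12],[0,0,0,0.12],[0,0,0,0.12],[0,0,0,0.12],[0,0,0,0.12],[0,0,0,0.12],[0,0,0,0.12],[0,0,0,0.12]]]'
python3 -m handwheel '[[[0,0,0,0.12],[0,0,0,0.12],[0,0,0,0.12],[0,0,0,0.12],[0,0,0,0.12],[0,0,0,0],[0,0,0,0]]]'
python3 - <<'E'
from h import *
go(-46,-232,20,0)
E
```

```text
time: 6.48
tool_pos: [444.6, -5.4, 133.8]
tcp_rot: [0.973, 1.568, -0.175]
contact_force: [-0.0, 0.2, -0.1]
grip_width: 36.5
time: 7.07
tool_pos: [444.3, -5.3, 133.7]
tcp_rot: [1.554, 1.569, -0.185]
contact_force: [0.4, 0.3, 0.7]
grip_width: 36.5
t 7.07 tcp corner [-145.7 -223.3  133.7] world [444.3  -5.3 133.7] F corner [0.3 0.3 0.7] open 36.5 j [-0.18  0.3   1.87 -0.    0.96 -0.02]
tilt [ 0.002 -0.    -1.   ] tool y ang in corner deg 0.9
turn about tool x 0.015 after-turn shift cm [11.39  9.96  0.87]
shift cm [11.39  9.94  1.02]
```

```bash
python3 -m handwheel '[[[0,0,0,0.015],[0,3.3,0.3,0],[0,3.3,0.3,0],[0,3.15,0.27,0],[0,0,0,0]]]'
python3 -m handwheel '[[[3.5,0,0,0],[3.5,0,0,0],[3,0,0,0],[1.4,0,0,0],[0,0,0,0]]]'
python3 - <<'E'
from h import *
go(-47,-132.5,20,0)
snap('scene','s5.png')
E
```

```text
time: 7.48
tool_pos: [543.0, -33.7, 133.6]
tcp_rot: [1.53, 1.565, -0.227]
contact_force: [-1.0, -0.7, 0.5]
grip_width: 36.8
time: 7.9
tool_pos: [535.2, -31.3, 16.1]
tcp_rot: [-1.597, 1.564, 2.93]
contact_force: [-0.8, 0.1, -0.6]
grip_width: 36.8
t 7.9 tcp corner [ -51.6 -232.3   16.1] world [535.2 -31.3  16.1] F corner [-0.8 -0.1 -0.6] open 36.8 j [-0.2   0.62  1.73  0.    0.8  -0.02]
tilt [-0.007  0.001 -1.   ] tool y ang in corner deg -0.1
turn about tool x -0.002 after-turn shift cm [-0.39  0.46 -9.98]
shift cm [-0.39  0.44 -9.98]
```

View pics/s5.png

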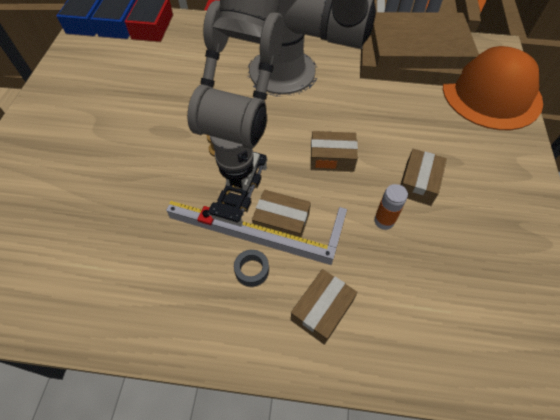

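```bash
python3 -m handwheel '[[[-0.2,0.3,-0.8,0],[0,0,-0.8,0],[0,0,-0.8,0],[0,0,-0.6,0],[0,0,-0.5,0],[0,0,-0.5,0],[0,0,-0.5,0],[0,0,-0.5,0]]]'
python3 -m handwheel '[[[0,0,-0.5,0],[0,0,-0.5,0],[0,0,-0.5,0],[0,0,-0.5,0],[0,0,-0.5,0],[0,0,-0.5,0],[0,0,-0.5,0],[0,0,-0.5,0]]]'
python3 - <<'E'
from h import *
go(-47,-133,20,0)
E
```

```text
time: 8.62
tool_pos: [550.1, 16.0, 22.6]
tcp_rot: [0.365, 1.568, -1.391]
contact_force: [-3.0, -8.4, 6.3]
grip_width: 36.6
time: 9.28
tool_pos: [557.4, 55.1, 22.6]
tcp_rot: [0.161, 1.568, -1.596]
contact_force: [-3.3, -8.7, 6.7]
grip_width: 36.4
t 9.28 tcp corner [ -45.6 -143.3   22.6] world [557.4  55.1  22.6] F corner [-1.6 -9.1  6.7] open 36.4 j [-0.04  0.64  1.66 -0.    0.84  0.15]
tilt [-0.    -0.002 -1.   ] tool y ang in corner deg -0.1
turn about tool x -0.002 after-turn shift cm [ 0.26 -0.14 -1.03]
shift cm [ 0.26 -0.14 -1.03]
```

```bash
python3 -m handwheel '[[[0,0,-0.3,0],[0,0,-0.2,0],[0,0,-0.2,0],[0,0,-0.1,0],[0,0,-0.1,0],[0,0,-0.1,0],[0,0,0,0]]]'
python3 - <<'E'
from h import *
go(-47,-133,20,0)
E
```

```text
time: 9.87
tool_pos: [559.2, 64.9, 22.6]
tcp_rot: [0.159, 1.569, -1.598]
contact_force: [-4.0, -8.4, 5.5]
grip_width: 36.8
t 9.87 tcp corner [ -45.6 -133.3   22.6] world [559.2  64.9  22.6] F corner [-2.4 -9.   5.5] open 36.8 j [-0.02  0.65  1.65 -0.    0.85  0.17]
tilt [-0.    -0.002 -1.   ] tool y ang in corner deg -0.1
turn about tool x -0.002 after-turn shift cm [ 0.26 -0.14 -0.03]
shift cm [ 0.26 -0.14 -0.03]
```

Not yet a rise in force; continue in small steps.

```bash
python3 -m handwheel '[[[0,0,-0.1,0],[0,0,-0.1,0],[0,0,0,0]]]'; python3 -m handwheel '[[[0,0,-0.1,0],[0,0,-0.1,0],[0,0,0,0]]]'
python3 - <<'E'
from h import *
go(-47,-133,20,0)
E
```

```text
time: 10.12
tool_pos: [559.5, 66.8, 22.6]
tcp_rot: [0.14, 1.569, -1.616]
contact_force: [-3.4, -8.5, 6.4]
grip_width: 36.9
time: 10.37
tool_pos: [559.7, 67.0, 22.6]
tcp_rot: [0.022, 1.566, -1.733]
contact_force: [-4.1, -17.8, 7.7]
grip_width: 36.7
t 10.37 tcp corner [ -45.4 -131.2   22.6] world [559.7  67.   22.6] F corner [ -0.8 -18.2   7.7] open 36.7 j [-0.01  0.65  1.65 -0.01  0.85  0.18]
tilt [-0.001 -0.005 -1.   ] tool y ang in corner deg -0.1
turn about tool x -0.002 after-turn shift cm [ 0.26 -0.16  0.18]
shift cm [ 0.26 -0.16  0.18]
```

Contact with the end stop at b = -131. A slightly firmer press, then retract and look.

```bash
python3 -m handwheel '[[[0,0,-0.15,0],[0,0,-0.1,0],[0,0,0,0]]]'; python3 -m handwheel '[[[0,0,0.5,0],[0,0,2,0],[0,0,2.5,0],[-3,0,0,0],[-4,0,0,0],[-4,-1,0,0],[0,-4,0,0],[0,-4,0,0]]]'
python3 -m handwheel '[[[0,-4,0,0],[0,-3,0,0],[0,0,0,0]]]'
cat > look.py <<'E'
from h import *
import sys
n=sys.argv[1]
st()
for c in('top','scene'):
    im,d=snap(c,c+n+'.png');P=cloud(c,im,d)
    q=P.reshape(-1,3);a=(q-C0)@EX;b=(q-C0)@EY
    m=(q[:,2]>54)&(q[:,2]<68)&(a>-130)&(a<10)&(b>-200)&(b<40)
    if m.sum()>50:
        r=cv2.minAreaRect(np.c_[a[m],b[m]].astype(np.float32));print(c,np.round(r[0],1),np.round(r[1],1),round(r[2],1))
        bl=((im[...,0]>110)&(im[...,1]<60)&(im[...,2]<60)).reshape(-1)&(q[:,2]>30)&(a<-15)&(a>-90)&(b>-350)&(b<0)
        if bl.sum()>5: print('blade b',np.percentile(b[bl],[2,50,98]).round(1))
        e=(a<-15)&(a>-115)&(b>-20)&(b<40)&(q[:,2]>34)&(q[:,2]<46)
        print('stop b',np.percentile(b[e],[5,50,95]).round(1))
    cr=im[140:290,140:390];cv2.imwrite('pics/'+c+n+'z.png',cv2.resize(cr,None,fx=3,fy=3)[:,:,::-1])
E
python3 look.py 6
```

```text
time: 10.62
tool_pos: [559.8, 67.0, 22.7]
tcp_rot: [-0.058, 1.562, -1.813]
contact_force: [-7.0, -28.7, 8.6]
grip_width: 36.5
time: 11.28
tool_pos: [464.5, 40.0, 134.2]
tcp_rot: [1.695, 1.563, -0.063]
contact_force: [-0.5, 0.7, -0.3]
grip_width: 36.9
time: 11.53
tool_pos: [387.7, 54.4, 131.4]
tcp_rot: [-1.489, 1.566, 3.038]
contact_force: [0.0, 0.5, 0.3]
grip_width: 36.7
t 11.53 tcp corner [-212.3 -174.9  131.4] world [387.7  54.4 131.4] F corner [-0.   0.5  0.3] open 36.7 j [-0.06  0.22  2.    0.    0.92  0.13]
tilt [-0.005  0.001 -1.   ] tool y ang in corner deg -0.1
top [-44.3 -61.3] [ 89.9 121. ] 0.2
blade b [-282.8 -279.6 -276.8]
stop b [ 1.3  9.5 17.6]
scene [-46.4 -58.3] [120.7  92.3] 89.4
blade b [-282.2 -278.2 -274.1]
stop b [ 2.7 11.8 20.6]
```

```bash
ls pics
```

```text
s1.png
s3.png
s4.png
s5.png
scene0.png
scene6.png
scene6z.png
t2.png
top0.png
top6.png
top6z.png
```

View pics/scene6z.png

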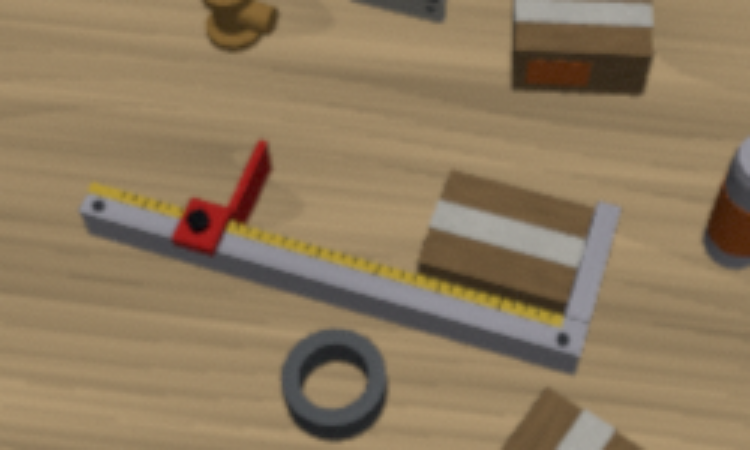

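View pics/top6z.png

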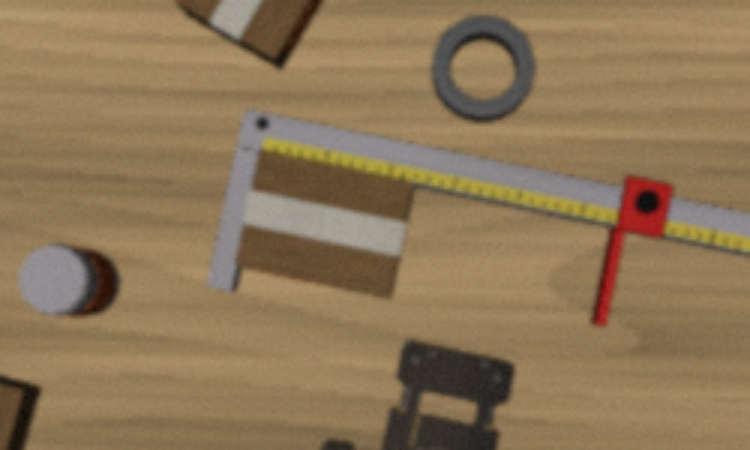

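```bash
python3 -m handwheel '[[[0,3.0,-3.6,0],[0,2.8,-3.6,0],[0,0,-3.8,0],[3,0,0,0],[4,0,0,0],[4,0,0,0],[0.2,0,0,0],[0,0,0,0]]]' 0
python3 -c "
from h import *
go(-109,-65,18,0)"
```

```text
time: 12.3
tool_pos: [464.1, 144.2, 17.9]
tcp_rot: [-1.252, 1.566, -3.009]
contact_force: [0.3, -0.1, 1.0]
grip_width: 0.5
t 12.3 tcp corner [-153.5  -72.7   17.9] world [464.1 144.2  17.9] F corner [ 0.3 -0.   1. ] open 0.5 j [0.14 0.56 1.87 0.   0.72 0.33]
tilt [-0.004 -0.001 -1.   ] tool y ang in corner deg -0.2
turn about tool x -0.004 after-turn shift cm [-0.03  4.45 -0.77]
shift cm [-0.03  4.45 -0.78]
```

```bash
python3 -m handwheel '[[[0,1,-0.4,0],[0,1,-0.4,0],[0,0.8,0,0],[0,0.5,0,0],[0,0.4,0,0],[0,0.3,0,0],[0,0,0,0]]]'
python3 -m handwheel '[[[0,0.2,0,0],[0,0.2,0,0],[0,0,0,0]]]'
python3 -m handwheel '[[[0,0.15,0,0],[0,0.15,0,0],[0,0,0,0]]]'
python3 -c "
from h import *
st()"
```

```text
time: 12.88
tool_pos: [506.1, 144.5, 20.1]
tcp_rot: [1.924, 1.57, 0.165]
contact_force: [-0.9, -0.1, 0.6]
grip_width: 0.4
time: 13.13
tool_pos: [507.7, 144.0, 19.5]
tcp_rot: [-1.385, 1.567, 3.141]
contact_force: [-5.3, 0.7, 4.3]
grip_width: 0.2
time: 13.38
tool_pos: [507.6, 144.0, 19.5]
tcp_rot: [-1.395, 1.561, 3.131]
contact_force: [-15.6, 3.1, 13.5]
grip_width: 0.2
t 13.38 tcp corner [-110.7  -65.    19.5] world [507.6 144.   19.5] F corner [-15.9   0.2  13.5] open 0.2 j [0.13 0.61 1.75 0.   0.8  0.32]
tilt [-0.009  0.    -1.   ] tool y ang in corner deg -0.2
```

```bash
python3 -m handwheel '[[[0,-0.5,0,0],[0,-2,0,0],[-4,0,0,0],[-4,0,0,0],[-3,0,2,0],[0,0,4,0],[0,0,4,0],[0,0,4,0]]]'
python3 -m handwheel '[[[0,1,4,0],[0,2,3.5,0],[0,3,2.5,0],[0,3,1,0],[0,0,0,0],[0,0,0,0]]]'
python3 -c "
from h import *
go(-48,-318,20,0)"
```

```text
time: 14.05
tool_pos: [461.3, 9.4, 130.2]
tcp_rot: [1.591, 1.569, -0.165]
contact_force: [0.7, -0.8, 0.5]
grip_width: 0.3
time: 14.55
tool_pos: [530.0, -115.2, 128.8]
tcp_rot: [-2.015, 1.57, 2.509]
contact_force: [-0.7, 0.1, 0.4]
grip_width: 0.2
t 14.55 tcp corner [ -41.5 -315.8  128.8] world [ 530.  -115.2  128.8] F corner [-0.7 -0.1  0.4] open 0.2 j [-0.36  0.47  1.61  0.    1.06 -0.17]
tilt [-0.  0. -1.] tool y ang in corner deg -0.3
turn about tool x -0.005 after-turn shift cm [10.88 -0.65  0.23]
shift cm [10.88 -0.65  0.23]
```

```bash
python3 -m handwheel '[[[3.5,-0.65,0.3,0],[3.5,0,0,0],[3,0,0,0],[0.5,0,0,0],[0,0,0,0]]]'
python3 -m handwheel '[[[0,0,-0.5,0],[0,0,-0.5,0],[0,0,-0.5,0],[0,0,-0.5,0],[0,0,-0.5,0],[0,0,-0.5,0],[0,0,-0.5,0],[0,0,-0.5,0]]]'
python3 - <<'E'
from h import *
go(-48,-140,24,0);snap('scene','s7.png')
E
```

```text
time: 14.97
tool_pos: [520.7, -114.7, 23.1]
tcp_rot: [-1.769, 1.566, 2.758]
contact_force: [0.2, 0.7, 2.0]
grip_width: 0.2
time: 15.63
tool_pos: [530.5, -76.5, 24.8]
tcp_rot: [1.331, 1.57, -0.427]
contact_force: [0.4, -2.7, 1.3]
grip_width: 0.5
t 15.63 tcp corner [ -48.  -277.6   24.8] world [530.5 -76.5  24.8] F corner [ 0.8 -2.6  1.3] open 0.5 j [-0.29  0.61  1.73 -0.    0.81 -0.1 ]
tilt [ 0.001 -0.    -1.   ] tool y ang in corner deg -0.2
turn about tool x -0.004 after-turn shift cm [  0.08  -0.   -13.76]
shift cm [  0.08  -0.05 -13.76]
```

View pics/s7.png

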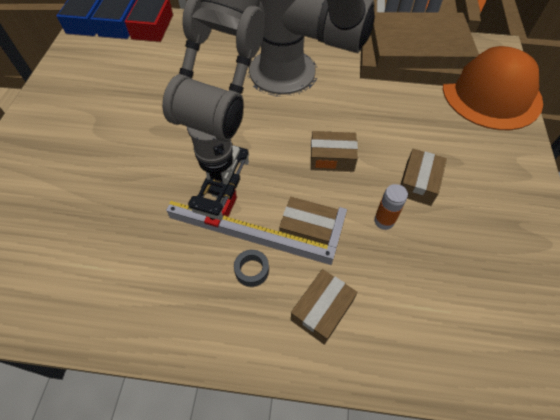

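```bash
python3 -m handwheel '[[[0,0,-0.8,0],[0,0,-0.8,0],[0,0,-0.8,0],[0,0,-0.8,0],[0,0,-0.8,0],[0,0,-0.8,0],[0,0,-0.8,0],[0,0,-0.8,0]]]'
python3 -m handwheel '[[[0,0,-0.8,0],[0,0,-0.8,0],[0,0,-0.8,0],[0,0,-0.8,0],[0,0,-0.6,0],[0,0,-0.5,0],[0,0,-0.4,0],[0,0,-0.3,0]]]'
python3 -c "
from h import *
go(-48,-140,24,0)"
```

```text
time: 16.35
tool_pos: [542.0, -13.0, 24.4]
tcp_rot: [-1.762, 1.57, 2.763]
contact_force: [-0.3, -3.0, 1.8]
grip_width: 0.3
time: 17.02
tool_pos: [551.1, 35.8, 24.3]
tcp_rot: [-1.591, 1.57, 2.934]
contact_force: [-2.1, -1.1, 1.3]
grip_width: 0.4
t 17.02 tcp corner [ -48.2 -163.5   24.3] world [551.1  35.8  24.3] F corner [-1.8 -1.5  1.3] open 0.4 j [-0.07  0.63  1.68  0.    0.83  0.11]
tilt [-0.001  0.    -1.   ] tool y ang in corner deg -0.2
turn about tool x -0.004 after-turn shift cm [ 0.03  0.02 -2.35]
shift cm [ 0.03  0.02 -2.35]
```

```bash
python3 -m handwheel '[[[0,0,-0.4,0],[0,0,-0.4,0],[0,0,-0.4,0],[0,0,-0.3,0],[0,0,-0.2,0],[0,0,-0.2,0],[0,0,-0.1,0],[0,0,0,0]]]'
python3 -m handwheel '[[[0,0,-0.1,0],[0,0,-0.1,0],[0,0,0,0]]]'
python3 -m handwheel '[[[0,0,-0.1,0],[0,0,-0.1,0],[0,0,0,0]]]'
python3 -c "
from h import *
go(-48,-140,24,0)"
```

```text
time: 17.68
tool_pos: [555.2, 55.2, 24.4]
tcp_rot: [2.365, 1.57, 0.607]
contact_force: [-0.1, -1.0, 0.2]
grip_width: 0.3
time: 17.93
tool_pos: [555.6, 56.9, 24.5]
tcp_rot: [1.927, 1.57, 0.169]
contact_force: [-0.6, -1.8, -1.0]
grip_width: 0.0
time: 18.18
tool_pos: [556.0, 58.9, 24.5]
tcp_rot: [1.967, 1.57, 0.209]
contact_force: [0.0, -1.7, -0.8]
grip_width: 0.4
t 18.18 tcp corner [ -47.6 -139.8   24.5] world [556.   58.9  24.5] F corner [ 0.3 -1.7 -0.8] open 0.4 j [-0.03  0.64  1.66  0.    0.84  0.16]
tilt [ 0.  0. -1.] tool y ang in corner deg -0.2
turn about tool x -0.004 after-turn shift cm [ 0.05 -0.04  0.02]
shift cm [ 0.05 -0.04  0.02]
```

```bash
python3 -m handwheel '[[[0,0,-0.1,0],[0,0,-0.05,0],[0,0,0,0]]]'
python3 -m handwheel '[[[0,0,-0.1,0],[0,0,-0.05,0],[0,0,0,0]]]'
python3 -m handwheel '[[[0,0,-0.1,0],[0,0,0,0]]]'
```

```text
time: 18.43
tool_pos: [556.1, 59.6, 24.5]
tcp_rot: [0.244, 1.57, -1.513]
contact_force: [0.1, -5.6, -0.4]
grip_width: 0.4
time: 18.68
tool_pos: [556.1, 59.6, 24.5]
tcp_rot: [-0.058, 1.568, -1.815]
contact_force: [-2.2, -12.6, 0.6]
grip_width: 0.5
time: 18.85
tool_pos: [556.1, 59.6, 24.6]
tcp_rot: [-0.109, 1.566, -1.866]
contact_force: [-2.8, -16.3, 1.1]
grip_width: 0.1
```

```bash
python3 -m handwheel '[[[0,0,0.3,0],[0,0,1,0],[0,0,2,0],[-3,0,1,0],[-4,0,0,0],[-4,-1,0,0],[0,-4,0,0],[0,-4,0,0]]]'
python3 -m handwheel '[[[0,-4,0,0],[0,-4,0,0],[0,0,0,0],[0,0,0,0]]]'
python3 look.py 8
python3 - <<'E'
from h import *
for c in('scene','top'):
    z=np.load('/tmp/'+c+'.npz');P=cloud(c,z['im'],z['d']).reshape(-1,3)
    for n,(x0,x1,y0,y1,za,zb) in dict(roll=(660,760,-40,80,28,42),can=(440,580,270,400,110,140),tee=(300,420,-210,-90,40,75)).items():
        m=(P[:,0]>x0)&(P[:,0]<x1)&(P[:,1]>y0)&(P[:,1]<y1)&(P[:,2]>za)&(P[:,2]<zb);r=cv2.minAreaRect(P[m][:,:2].astype(np.float32));print(c,n,m.sum(),np.round(r[0],1))
E
```

```text
time: 19.52
tool_pos: [461.7, 36.9, 136.9]
tcp_rot: [1.77, 1.563, 0.011]
contact_force: [-1.0, -0.2, -0.2]
grip_width: 0.7
time: 19.85
tool_pos: [379.8, 52.6, 134.9]
tcp_rot: [2.73, 1.57, 0.973]
contact_force: [0.8, -0.9, -0.3]
grip_width: 0.5
t 19.85 tcp corner [-219.7 -178.2  134.9] world [379.8  52.6 134.9] F corner [ 0.9 -0.7 -0.3] open 0.5 j [-0.06  0.2   2.02  0.    0.92  0.12]
tilt [ 0.     0.001 -1.   ] tool y ang in corner deg -0.2
top [-39.9 -78.4] [ 98.6 154.9] 0.7
blade b [-127.5 -124.5 -120.6]
stop b [ 1.3  9.5 17.7]
scene [-40.9 -75.6] [155.  103.5] 89.0
blade b [-126.  -123.7 -121.3]
stop b [ 2.8 11.8 20.6]
scene roll 578 [698.6  20.6]
scene can 440 [525.8 327. ]
scene tee 300 [ 355.4 -126.2]
top roll 542 [699.1  17.6]
top can 464 [524.4 322.5]
top tee 451 [ 351.4 -129. ]
```

View pics/scene8z.png

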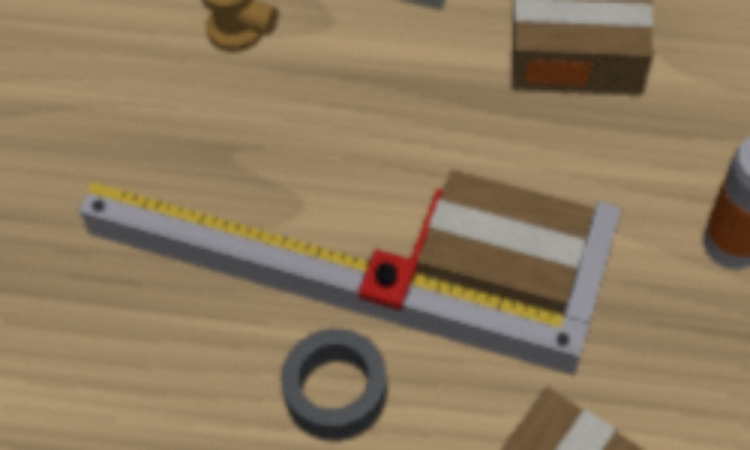

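View pics/top8z.png

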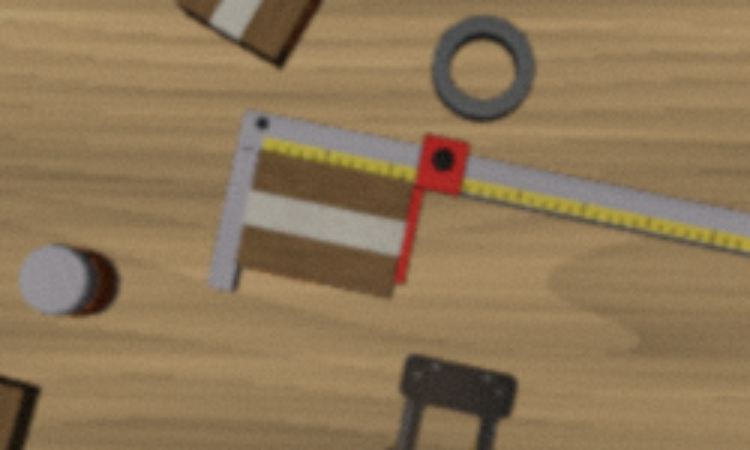

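```bash
python3 -c "
from plant import bot
print(bot.close_job())"
```

```text
the job is handed in; nothing more can be done
None
```

The carton is seated in the corner of the stop and the red gauge is closed on its free end. I handed the job in at about 20 s of the 64 s allowed.

- **Pushing:** I used the carton farthest to the robot's right. I pushed it flush to the fence, then along it onto the end stop, and pressed it against the fence once more. I then slid the gauge until its blade met the carton, where the force rose to about 16 N with no further movement. Nothing was lifted, and the highest wrist force shown was about 32 N.
- **Final checks:** The last views from both cameras show no visible gap at the fence, the end stop or the blade. The blade's front edge reads about 121 mm from the stop, against the nominal 120. After the end-stop push, before the last press and the gauge, the carton's centre measured (-44, -61) mm from above and (-46, -58) mm in the scene view, against the nominal (-45, -60). The long side was within about half a degree of the fence.
- **Bystanders:** The can and tape roll read within about 1 mm of where they started. The tee's readings shifted by up to about 6 mm in opposite directions in the two cameras. It looks unmoved and I never touched it, so I take this as measurement noise.
- **Check that failed:** The automatic carton fit in the final pictures was spoiled because it also picked up the gauge block and knob. The final seating was judged from the images, the contact forces and the earlier fit.

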